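# Shut and bolt the prism pen

## Task

The prism pen has been left open: push its gate fully shut by the brass arm with the red-tipped peg, then push the blue-tipped bolt fully home across the shut gate. Do not touch the gate's wooden panel, which is freshly varnished, and leave the bolt back until the gate is shut. Leave the prisms, cup, jar, bottle, brush and dividers where they are.

Things in the scene. Friction and masses are not known exactly. Their poses are not given: they have to be found in the camera images.
- pen: Fixed three-walled wooden pen with a green felt floor and felt edges, 130 mm (x) by 190 mm (y), walls 48 mm high. Origin: middle of its underside, on the table. +x points to its back wall, -x out through its front, which the gate closes; z up. The bolt lies at its front right (-y) corner, the gate's hinge at its front left (+y) corner.
- gate_hinge (a point): Point on the gate's vertical hinge axis at table height, at x -65 mm, y +95 mm in the pen's frame. This frame turns with the gate and lines up with the pen's when the gate is shut. The hinge barrel is brass, 16 mm thick, 56 mm high.
- gate (a joint): Gate angle in rad: 0 = fully shut (a hard stop), growing as the gate opens outwards, towards the pen's -x side, up to 1.45. Seen from above it turns clockwise to open, counter-clockwise to shut. It has no spring and stays where it is left; stiction about 0.1 N m, so 1 to 2 N at the arm's peg.
- gate_panel: Freshly varnished wooden gate panel that must not be touched: 12 mm thick, top at 44 mm above the table. It reaches from the hinge along its own -y axis, 12 to 176 mm from the hinge axis (origin on the hinge axis at table height, axes as gate_hinge). Its sweep takes it in front of the pen.
- gate_peg (a point): Point in the upright brass peg on the gate's arm, 60 mm above the table, 85 mm from the hinge axis: 12 mm thick, red ball on top at 88 mm. The arm is a brass bar 12 mm wide, 31 to 41 mm above the table, from the hinge along the gate's own -x axis to 100 mm; shut, it sticks out of the pen's front. Axes as gate_hinge; to shut, push from its +y side (away from the panel).
- bolt (a joint): Bolt travel in m along the pen's +y axis: 0 = fully drawn back, 0.045 = fully home (a hard stop), lying across the front of the shut gate. No spring; slides with about 1.5 N of friction and stays put. In the pen's frame the fixed wooden bed under it spans x -100 to -66, y -217 to -92 mm, 22 mm high; a brass bracket 42 mm high straddles it at y -104 to -96 mm.
- bolt_peg (a point): Point in the upright steel peg of the bolt, 60 mm above the table. The peg is 12 mm thick, from 35 mm up to a blue 16 mm ball with its top at 88 mm. It stands on a 10 mm thick round steel bar whose axis is 30 mm above the table, reaching 60 mm to +y and 48 mm to -y of the peg. The peg is pushed from its -y side towards +y. Axes as the pen's.
- prism_a: Pale blue glass prism piece, 60 x 34 x 30 mm, loose on the pen's 6 mm floor. Origin: middle of its underside, x along its length.
- prism_b: Amber glass prism piece, same size and origin.
- prism_c: Pale green glass prism piece, same size and origin.
- cup: Cream porcelain cup, 76 mm across, 75 mm high, standing on the table beside the pen. Origin: middle of its underside.
- jar: Amber jar with black cap, 68 mm across, 70 mm high, standing beside the pen. Origin: middle of its underside.
- bottle: Blue bottle with white cap, 60 mm across, 150 mm high, behind the pen. Origin: middle of its underside.
- brush: Lens brush lying behind the pen, 180 mm long, along its x axis. Origin: middle of its underside.
- dividers: Steel dividers lying flat in front of the bolt, about 180 mm long along their x axis (legs to +x), 66 mm wide across the points, 11 mm high. Origin: between the legs, at table height.
Things that resemble listed ones, but are neither listed nor needed, are in the scene too. Leave any green or purple look-alike of the brush alone. What is shaped like the cup but green is not meant.

How it is judged:
On the way, in this order (a step that is already met when the one before it is completed fails the run):
1. the gate is fully shut while the bolt is still drawn back (value of joint gate below 0.05 rad and value of joint bolt below 0.02 m), for 0.2 s.
2. the bolt is home across the shut gate (value of joint gate below 0.05 rad and value of joint bolt above 0.04 m), for 0.2 s.
At the end, for the whole second after the job is handed in: The gate is shut to within 0.05 rad, the bolt is within 5 mm of fully home (past 40 of 45 mm), and the prisms, cup, jar, bottle, brush and dividers are at rest within 20 mm of where they started (all of step 2 and distance of each of cup, jar, bottle, brush, dividers, prism_a, prism_b, prism_c from where it was at the start of the episode below 0.02 m and linear speed of each of cup, jar, bottle, brush, dividers, prism_a, prism_b, prism_c below 0.02 m/s); the robot touches nothing.
It fails at once if the varnished gate panel is touched (contact force between any of the fingers, the arm and gate_panel above 0.3 N).
It fails at once if the bolt is pushed forward before the gate is shut (value of joint bolt above 0.02 m and value of joint gate above 0.06 rad).
It fails at once if a prism, the cup, the jar, the bottle, the brush or the dividers are moved more than 20 mm, lifted or knocked over (distance of any of cup, jar, bottle, brush, dividers, prism_a, prism_b, prism_c from where it was at the start of the episode above 0.02 m or angle between any of cup, jar, bottle's own z axis and vertical above 0.4 rad).
It also fails if it takes over 61 s, if anything falls off the work surface, if the arm or the gripper's body presses on something with over 40 N, if the wrist force passes 120 N, or if a joint passes its speed limit or range.

## Robot

A 6-joint arm with a two-finger parallel gripper is mounted at the origin on the work surface. World frame = base frame: x ahead of the robot, y to its left, z up, the work surface at z = 0. Lengths are in m, angles in rad, forces in N, time in s.
With the tool pointing down it reaches from about 0.25 to 0.775 m from the base axis. Payload 4 kg.
Tool frame: the origin (TCP) lies at the very end of the fingers, on their centre line; the grasp point (between the pads) lies 19 mm behind it; z points along the fingers, y is the direction in which the jaws open and shut (so a half turn about z gives the same grasp; the last joint's range is limited). The gripper opens to 94 mm and grips with 3 to 60 N. Pads are 16 mm wide; open, the fingers measure 119 mm over their backs; the gripper's body (75 mm by 177 mm) begins 78 mm behind the grasp point.
Start: joints at [-1.409, 0.087, 1.371, -0, 1.684, -0.103], TCP at [0.144, -0.531, 0.206] pointing down, gripper open.
Joint ranges: [-3.1, 3.1], [-0.76, 2.03], [0.27, 2.55], [-1.08, 4.22], [0.17, 2.65], [-2.57, 2.57]. Speed limits (rad/s): [2.79, 2.79, 3.14, 3.14, 3.14, 3.14].

## Interface

Orientations are given as [roll, pitch, yaw] about the fixed x, y, z axes, in that order (R = Rz(yaw) Ry(pitch) Rx(roll)).
In Python, from bench import robot, cams, models gives the robot as it stands.
- The arm moves only by the tool step_arm, never from a script. Its argument "series" is a list of rows, each a list of 5 numbers: the gripper command: -1 is shut, 1 is fully open, values between are in proportion, then the shift along the tool's x, y, z in mm, then the turn about the tool's z in degrees. A call has 1 to 20 rows; each row is the pose to reach, as a shift and turn from the pose commanded when the call began, along the tool's axes at that moment; what a row does not reach only later rows make up. A row lasts 1/8 s, in which the tool goes at most 62.5 mm and 10.7 degrees, less where a joint would pass 70% of its speed; a pose out of reach is approached as far as the arm can. A call with a gripper value outside its range is refused whole. The fingers move at their own pace and stop on an object; the grip force is fixed at half the most. Time passes only in rows, so rows that repeat a pose let the fingers close. It gives the time, the measured TCP pose, the force and the opening at its end, in the units of the state.
- robot.get_obs(): the state, without advancing time (a new reading comes with each control period).
- cams.snapshot(name): name is "scene" or "top" or "wrist"; returns a dict with "pixels" (480x640x3 uint8, red, green, blue), "fov_y" (degrees; the focal length in pixels is half the picture's height over the tangent of half this angle, whatever the lens; pixels are square), "cx", "cy" (the principal point, pixels), "R" (3x3) and "t" (3): a world point X has camera coordinates R X + t. Camera axes: x right, y down, z forward; pixel columns grow to the right and rows downward; lengths in m; the calibration is good to about 2 mm. A picture is of the moment at which its call begins. There is no depth.
- robot.close_job(): hands the job in, once; it reports no verdict.
Trained networks look in a picture, given as the dict that the camera call returned (one of the last four; its "shot" number tells which), for a name from the list of things; names that differ only in an ending like _2 or _b are one class to them, and where a whole thing is asked for, a point or a joint stands for the part that bears it (a point fixed in the world has none). Each returns a list of dicts, best first, with "p" (0 to 1); they miss things now and then, are a little off and sometimes report something else, mostly with a low value. They report only what shows in the picture. A call takes as long as a camera call. They do not tell look-alikes from the thing itself.
- models.find_in(picture, label): "position" ([x, y, z] in m, in world coordinates, good to about 4 mm: the middle of the surface that is visible of it).
- models.pinpoint(picture, label): "position" ([x, y, z] in m, in world coordinates, good to about 4 mm: a listed point, or the origin of a listed thing).
The state is a dict: "time": time; "joint_positions": joint angles; "qvel": joint speeds; "joint_torque": joint torques, N m; "tool_pos": TCP position; "ee_rot": TCP orientation; "wrist_force": force on the tool from outside, world axes, zero at the start; "wrist_torque": the same for the moment, N m; "width": finger opening in m.
Only numpy, scipy, OpenCV 4.12 (cv2) and the standard library are available. Lean on these libraries where they do the work, as an engineer would, in place of code of your own. Each camera call takes 0.05 s, during which the arm holds its last target. There are 200 camera calls.

## Working session

There is one attempt and no reset: what is moved stays moved. The work goes in short steps, Python scripts to look and compute and a tool call to move; the robot and the scene stay as the last step left them, time stands still between calls to the robot, and variables do not carry over. Pictures are saved under pics/ and viewed, about 8 in all and at most 12, crops included, and the job is handed in when it is done.

Besides the shell and the picture viewer there is one more tool, called after ">>>" as name(argument=value, ...), one argument or row to a line, values as JSON. step_arm: Moves the arm, as the interface text tells. Its arguments: {"type":"object","properties":{"series":{"type":"array","items":{"type":"array","items":{"type":"number"}}}},"required":["series"]}

```bash
mkdir -p pics; python3 - <<'E'
from bench import robot,cams,models
import cv2,numpy as np
o=robot.get_obs();print(o['time'],o['tool_pos'],o['ee_rot'],o['width'])
for c in("scene","top"):
    s=cams.snapshot(c);cv2.imwrite(f"pics/{c}0.png",s['pixels'][:,:,::-1])
    print(c,s['fov_y'],s['cx'],s['cy'],np.round(s['R'],4).tolist(),s['t'])
    for l in("pen","gate_hinge","gate_peg","bolt_peg","cup","jar","bottle","dividers","brush"):
        print(l,[(round(d['p'],2),np.round(d['position'],3).tolist()) for d in models.pinpoint(s,l)[:3]])
E
```

```text
0.0 [ 0.14384607 -0.53028666  0.20433365] [-3.13940942e+00 -2.07724474e-04  2.64787025e-01] 0.09417726327950668
scene 52.13830612373206 322.10977333257904 236.11396050970671 [[-0.8927, 0.4507, 0.0051], [0.2398, 0.4845, -0.8413], [-0.3816, -0.7497, -0.5406]] [ 0.51533611 -0.12214847  1.43088907]
pen [(0.83, [0.607, 0.022, 0.001])]
gate_hinge [(0.83, [0.568, 0.128, 0.001]), (0.36, [0.683, -0.122, -0.003]), (0.21, [0.493, -0.108, 0.057])]
gate_peg [(0.76, [0.514, 0.196, 0.06])]
bolt_peg [(0.68, [0.491, -0.108, 0.059])]
cup [(0.95, [0.558, -0.338, -0.0]), (0.62, [0.598, -0.222, 0.0])]
jar [(0.66, [0.725, 0.247, 0.003])]
bottle [(0.57, [0.687, -0.123, -0.002])]
dividers [(0.7, [0.367, -0.119, -0.001])]
brush [(0.93, [0.753, 0.065, 0.0]), (0.9, [0.632, 0.413, -0.001])]
top 46.82550486229786 324.56795183465863 237.56600172173526 [[0.0196, -0.9997, 0.011], [-0.9853, -0.0212, -0.1695], [0.1697, -0.0076, -0.9855]] [0.02659847 0.58203108 1.09937672]
pen [(0.82, [0.604, 0.025, -0.001]), (0.43, [0.493, -0.108, 0.061])]
gate_hinge [(0.91, [0.568, 0.128, 0.001])]
gate_peg [(0.55, [0.512, 0.199, 0.061])]
bolt_peg [(0.69, [0.49, -0.109, 0.059])]
cup [(0.81, [0.56, -0.34, 0.004]), (0.74, [0.596, -0.219, -0.0])]
jar [(0.73, [0.722, 0.247, 0.001]), (0.17, [0.511, 0.196, 0.061])]
bottle [(0.94, [0.679, -0.125, 0.002])]
dividers [(0.68, [0.362, -0.118, 0.002])]
brush [(0.94, [0.749, -0.33, 0.001]), (0.82, [0.63, 0.406, 0.001]), (0.81, [0.747, 0.063, 0.002])]
```

View pics/top0.png

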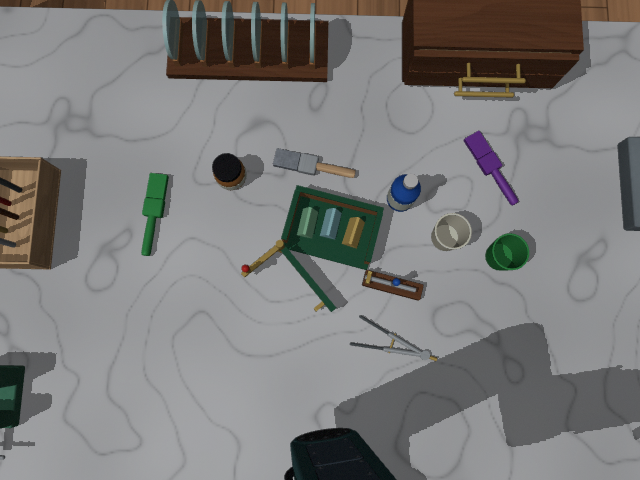

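View pics/scene0.png

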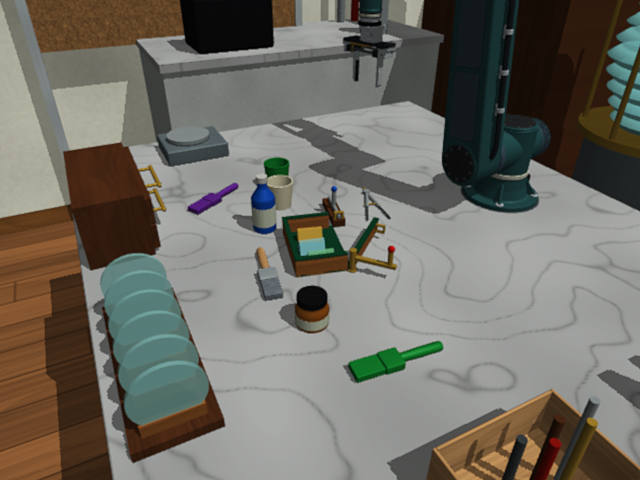

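The top view shows the gate open: red peg at (246,268), hinge at (285,243). The blue bolt peg is at (396,282), and the pen is yawed about -14.6°. The scene view agrees. The gate is open about 37°, and the cream cup at (0.597,-0.22) is the listed one. I'll move above the far side of the gate peg with the gripper shut, using a half-turn yaw so joint 6 stays in range.

>>> step_arm(
  series=[
    [-1,58,-62,0,-10],
    [-1,116,-124,0,-20],
    [-1,174,-186,0,-30],
    [-1,232,-248,0,-40],
    [-1,290,-310,0,-50],
    [-1,348,-372,0,-60],
    [-1,406,-434,0,-70],
    [-1,464,-496,0,-80],
    [-1,522,-558,0,-90],
    [-1,582,-621,0,-100],
    [-1,582,-621,0,-110],
    [-1,582,-621,0,-113],
    [-1,582,-621,0,-113],
    [-1,582,-621,0,-113],
    [-1,582,-621,0,-113],
    [-1,582,-621,0,-113],
    [-1,582,-621,0,-113],
    [-1,582,-621,0,-113],
  ],
)

```text
time: 3.25
tool_pos: [0.543, 0.2198, 0.206]
ee_rot: [3.141, 0.0, 2.236]
wrist_force: [0.5, -0.1, 1.0]
width: 0.0005
```

```bash
python3 - <<'E'
from bench import robot,cams,models
import cv2,numpy as np
o=robot.get_obs();print(o['time'],o['tool_pos'],o['ee_rot'],o['width'],o['joint_positions'],o['wrist_force'])
for c in("wrist","top","scene"):
    s=cams.snapshot(c);cv2.imwrite(f"pics/{c}1.png",s['pixels'][:,:,::-1])
    for l in("pen","gate_hinge","gate_peg","bolt_peg"):
        print(c,l,[(round(d['p'],2),np.round(d['position'],4).tolist()) for d in models.pinpoint(s,l)[:2]])
E
```

```text
3.25 [0.54301371 0.21978787 0.20603543] [3.14091782e+00 4.74640883e-04 2.23553011e+00] 0.0004930891766200658 [ 2.87945740e-01  1.66516694e-01  1.28147725e+00 -1.94497219e-04
  1.69279658e+00 -3.76811954e-01] [ 0.5324243  -0.0630863   1.00688126]
wrist pen []
wrist gate_hinge [(0.82, [0.5675, 0.1321, -0.0045])]
wrist gate_peg []
wrist bolt_peg [(0.88, [0.4903, -0.1066, 0.0603])]
top pen [(0.87, [0.6069, 0.0192, 0.0031])]
top gate_hinge [(0.74, [0.5688, 0.1322, -0.004]), (0.67, [0.5694, 0.1286, 0.0026])]
top gate_peg [(0.59, [0.5102, 0.1973, 0.0578]), (0.41, [0.5699, 0.1332, -0.0001])]
top bolt_peg [(0.77, [0.4938, -0.1044, 0.0603]), (0.74, [0.6201, 0.0286, 0.0067])]
scene pen [(0.83, [0.6079, 0.0216, 0.0022])]
scene gate_hinge [(0.73, [0.5657, 0.133, -0.0006])]
scene gate_peg [(0.68, [0.5149, 0.1945, 0.0571]), (0.67, [0.6857, -0.1219, -0.0014])]
scene bolt_peg [(0.55, [0.4915, -0.1083, 0.059])]
```

>>> step_arm(
  series=[
    [-1,0,0,40,0],
    [-1,0,0,80,0],
    [-1,0,0,120,0],
    [-1,0,0,152,0],
    [-1,0,0,152,0],
    [-1,0,0,152,0],
  ],
)

```text
time: 4.75
tool_pos: [0.5441, 0.2211, 0.055]
ee_rot: [3.14, 0.001, 2.237]
wrist_force: [-0.3, 0.7, -0.9]
width: 0.0002
```

```bash
cat > h.py <<'E'
import numpy as np
def rel(o,p,yaw_deg):
    """shift in tool axes (mm) and turn (deg) from the present pose (tool down)"""
    y=o['ee_rot'][2]; d=(np.array(p)-o['tool_pos'][:2])*1000
    tx=np.array([np.cos(y),np.sin(y)]);ty=np.array([np.sin(y),-np.cos(y)])
    return np.round([d@tx,d@ty,-(yaw_deg-np.degrees(y))],1).tolist()
u=lambda a:np.array([np.cos(np.radians(a)),np.sin(np.radians(a))])
E
python3 - <<'E'
from bench import robot
from h import *
o=robot.get_obs();print(o['tool_pos'],o['ee_rot'],o['wrist_force'])
H=np.array([.568,.131])
print('pre',rel(o,H+.085*u(130)+.0205*u(40),130))
for a in range(130,170,3): print(a,rel(o,H+.085*u(a)+.0185*u(a-90),a))
E
```

```text
[0.54409887 0.22110059 0.05496281] [3.13952650e+00 8.68070093e-04 2.23698141e+00] [-0.31917383  0.67738472 -0.90668354]
pre [0.0, -19.1, -1.8]
130 [-0.1, -21.1, -1.8]
133 [0.6, -25.6, -4.8]
136 [1.1, -30.1, -7.8]
139 [1.4, -34.7, -10.8]
142 [1.4, -39.2, -13.8]
145 [1.1, -43.8, -16.8]
148 [0.6, -48.3, -19.8]
151 [-0.1, -52.8, -22.8]
154 [-1.0, -57.3, -25.8]
157 [-2.2, -61.7, -28.8]
160 [-3.6, -66.0, -31.8]
163 [-5.3, -70.3, -34.8]
166 [-7.1, -74.4, -37.8]
169 [-9.2, -78.5, -40.8]
```

>>> step_arm(
  series=[
    [-1,0,-10,0,-1],
    [-1,0,-16,0,-2],
    [-1,0,-19,0,-2],
    [-1,0,-21,0,-2],
    [-1,0.6,-25.5,0,-5],
    [-1,1,-30,0,-8],
    [-1,1.4,-34.5,0,-11],
    [-1,1.4,-39,0,-14],
    [-1,1,-44,0,-17],
    [-1,0.6,-48,0,-20],
    [-1,0.6,-48,0,-20],
  ],
)

```text
time: 6.12
tool_pos: [0.5052, 0.1916, 0.0537]
ee_rot: [3.141, 0.0, 2.585]
wrist_force: [0.6, 0.6, 1.1]
width: 0.0004
```

```bash
python3 - <<'E'
from bench import robot,cams,models
from h import *
import cv2
o=robot.get_obs();print(o['tool_pos'],o['ee_rot'],o['wrist_force'])
for c in("top","scene"):
    s=cams.snapshot(c);p=s['pixels'][:,:,::-1]
    cv2.imwrite(f"pics/{c}2.png",cv2.resize(p[150:320,180:440] if c=="scene" else p[150:350,200:460],None,fx=3,fy=3))
    print(c,[(round(d['p'],2),np.round(d['position'],4).tolist()) for d in models.pinpoint(s,"gate_peg")[:2]])
H=np.array([.568,.131])
for a in range(148,172,3): print(a,rel(o,H+.085*u(a)+.0185*u(a-90),a))
E
```

```text
[0.50516064 0.19161127 0.05366018] [3.14118572e+00 4.36173190e-04 2.58534620e+00] [0.63934059 0.59992793 1.05121582]
top []
scene [(0.77, [0.4956, 0.1761, 0.0582]), (0.64, [0.6033, 0.0223, 0.0023])]
148 [-0.4, 0.4, 0.1]
151 [0.5, -4.1, -2.9]
154 [1.1, -8.6, -5.9]
157 [1.5, -13.1, -8.9]
160 [1.6, -17.7, -11.9]
163 [1.5, -22.2, -14.9]
166 [1.2, -26.8, -17.9]
169 [0.6, -31.3, -20.9]
```

View pics/scene2.png

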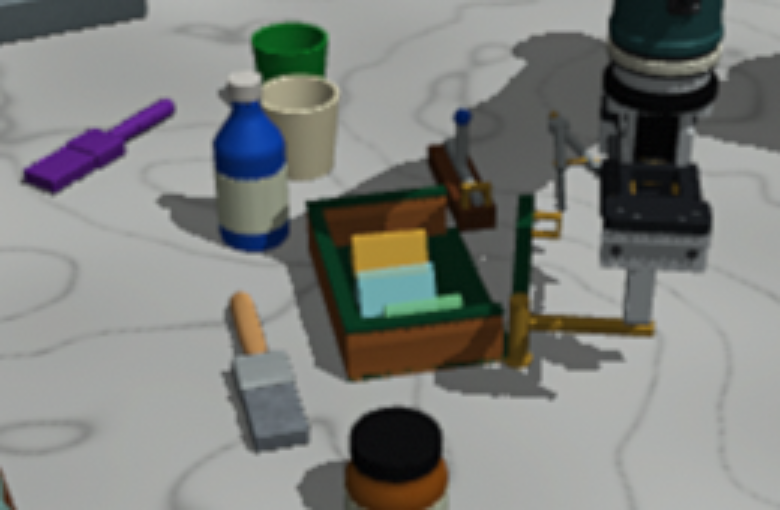

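The gate follows as planned: the peg is behind the finger at (640,300), at about 148°, and the panel is still ajar. I'll continue, slowing down near the stop.

>>> step_arm(
  series=[
    [-1,0.5,-4,0,-3],
    [-1,1,-8.5,0,-6],
    [-1,1.5,-13,0,-9],
    [-1,1.6,-17.5,0,-12],
    [-1,1.5,-20,0,-13.5],
    [-1,1.5,-22,0,-15],
    [-1,1.5,-22,0,-15],
  ],
)

```text
time: 7.2
tool_pos: [0.4921, 0.1736, 0.0534]
ee_rot: [-3.141, -0.0, 2.848]
wrist_force: [-1.2, 0.2, 0.0]
width: 0.001
```

>>> step_arm(
  series=[
    [-1,0,-2,0,-1],
    [-1,0,-2,0,-1],
  ],
)

```text
time: 7.45
tool_pos: [0.4916, 0.1716, 0.0534]
ee_rot: [-3.141, 0.0, 2.865]
wrist_force: [-0.0, 1.0, -0.9]
width: 0.0002
```

>>> step_arm(
  series=[
    [-1,0,-1.5,0,-1],
    [-1,0,-1.5,0,-1],
  ],
)

```text
time: 7.7
tool_pos: [0.4912, 0.1702, 0.0534]
ee_rot: [-3.141, 0.0, 2.883]
wrist_force: [-0.9, 1.1, 0.3]
width: 0.0002
```

>>> step_arm(
  series=[
    [-1,0,-1.5,0,0],
    [-1,0,-1.5,0,0],
  ],
)

```text
time: 7.95
tool_pos: [0.4908, 0.169, 0.0534]
ee_rot: [3.141, 0.0, 2.883]
wrist_force: [-0.0, 1.7, -1.4]
width: 0.0005
```

>>> step_arm(
  series=[
    [-1,0,-1.5,0,0],
    [-1,0,-1.5,0,0],
  ],
)

```text
time: 8.2
tool_pos: [0.4908, 0.169, 0.0535]
ee_rot: [3.138, 0.0, 2.883]
wrist_force: [0.8, 4.9, -2.9]
width: 0.0009
```

>>> step_arm(
  series=[
    [-1,0,-1.5,0,0],
    [-1,0,-1.5,0,0],
  ],
)

```text
time: 8.45
tool_pos: [0.4908, 0.1689, 0.0536]
ee_rot: [3.135, 0.001, 2.883]
wrist_force: [2.1, 8.3, -2.4]
width: 0.0003
```

>>> step_arm(
  series=[
    [-1,0,-1.5,0,0],
    [-1,0,-1.5,0,0],
  ],
)

```text
time: 8.7
tool_pos: [0.4907, 0.1689, 0.0536]
ee_rot: [3.132, 0.001, 2.883]
wrist_force: [2.3, 12.3, -4.7]
width: 0.0003
```

Motion stopped at y=0.169 and the force rose to 12 N, so the gate is on its hard stop. I'll back off, raise, and look.

>>> step_arm(
  series=[
    [-1,0,10,0,0],
    [-1,0,25,0,0],
    [-1,0,25,-40,0],
    [-1,0,25,-90,0],
    [-1,0,25,-150,0],
    [-1,-14,-40,-150,0],
    [-1,-28,-100,-150,0],
    [-1,-42,-160,-150,0],
    [-1,-56,-220,-150,0],
    [-1,-71,-270,-150,0],
    [-1,-71,-297,-150,0],
    [-1,-71,-297,-150,0],
    [-1,-71,-297,-150,0],
  ],
)

```text
time: 10.32
tool_pos: [0.4825, -0.1401, 0.2035]
ee_rot: [3.141, -0.0, 2.883]
wrist_force: [0.7, 0.4, -0.8]
width: 0.0001
```

```bash
python3 - <<'E'
from bench import robot,cams,models
from h import *
import cv2
o=robot.get_obs();print(o['time'],o['tool_pos'],o['ee_rot'],o['wrist_force'])
for c in("wrist","top","scene"):
    s=cams.snapshot(c);p=s['pixels'][:,:,::-1]
    cv2.imwrite(f"pics/{c}3.png",cv2.resize(p[150:320,180:440],None,fx=3,fy=3) if c!="wrist" else p)
    for l in("gate_hinge","gate_peg","bolt_peg"):print(c,l,[(round(d['p'],2),np.round(d['position'],4).tolist()) for d in models.pinpoint(s,l)[:2]])
E
```

```text
10.325 [ 0.48248651 -0.14005143  0.2035306 ] [ 3.14139613e+00 -1.02550356e-04  2.88315300e+00] [ 0.73413984  0.35705698 -0.81540699]
wrist gate_hinge [(0.65, [0.5687, 0.1302, -0.0024])]
wrist gate_peg [(0.29, [0.5657, 0.1349, -0.0022])]
wrist bolt_peg [(0.98, [0.4898, -0.1053, 0.0599])]
top gate_hinge [(0.92, [0.5688, 0.1283, 0.0017])]
top gate_peg [(0.58, [0.4827, 0.1523, 0.0586])]
top bolt_peg [(0.5, [0.4931, -0.1067, 0.0614])]
scene gate_hinge [(0.75, [0.5663, 0.1304, -0.0007])]
scene gate_peg []
scene bolt_peg [(0.64, [0.4913, -0.1084, 0.0573])]
```

View pics/scene3.png

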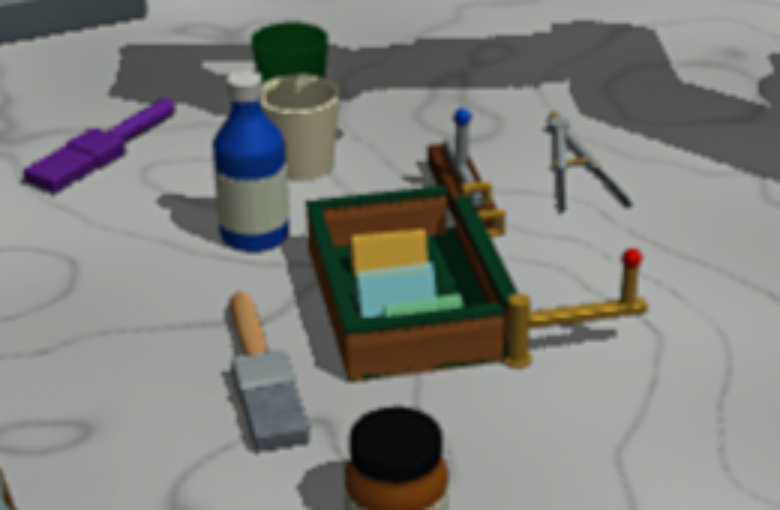

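View pics/wrist3.png

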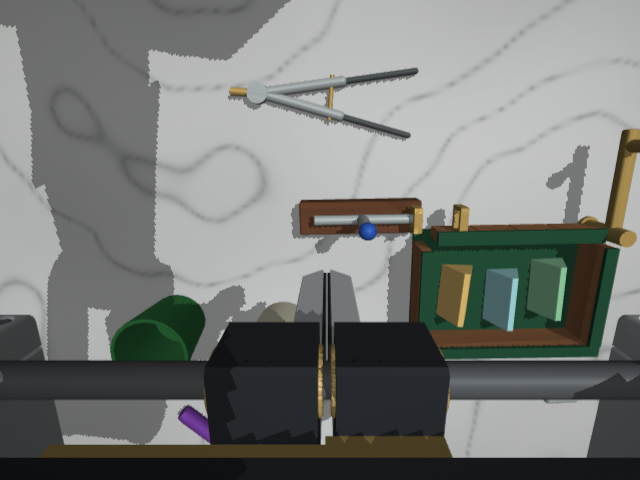

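The scene view shows the gate flush shut, with its catch next to the bolt bracket. The wrist view shows the bolt peg at (368,231) still drawn back. The finger lines up behind the peg with about 16 mm clearance, so I'll descend and push.

>>> step_arm(
  series=[
    [-1,0,0,45,0],
    [-1,0,0,90,0],
    [-1,0,0,130,0],
    [-1,0,0,148,0],
    [-1,0,0,148,0],
    [-1,0,0,148,0],
  ],
)

```text
time: 11.68
tool_pos: [0.4836, -0.1413, 0.0574]
ee_rot: [-3.141, 0.003, 2.883]
wrist_force: [-0.1, 0.1, 0.2]
width: 0.0003
```

>>> step_arm(
  series=[
    [-1,0,7,0,0],
    [-1,0,12,0,0],
    [-1,0,16,0,0],
    [-1,0,20,0,0],
    [-1,0,25,0,0],
    [-1,0,30,0,0],
    [-1,0,35,0,0],
    [-1,0,40,0,0],
    [-1,0,45,0,0],
    [-1,0,50,0,0],
    [-1,0,53,0,0],
    [-1,0,55,0,0],
    [-1,0,55,0,0],
  ],
)

```text
time: 13.3
tool_pos: [0.4963, -0.0872, 0.0553]
ee_rot: [3.141, -0.0, 2.883]
wrist_force: [0.3, -0.2, -0.1]
width: 0.0005
```

>>> step_arm(
  series=[
    [-1,0,1.5,0,0],
    [-1,0,3,0,0],
    [-1,0,3,0,0],
  ],
)

```text
time: 13.68
tool_pos: [0.4966, -0.0861, 0.0553]
ee_rot: [-3.138, -0.0, 2.882]
wrist_force: [-1.4, -4.7, -0.3]
width: -0.0001
```

>>> step_arm(
  series=[
    [-1,0,1.5,0,0],
    [-1,0,3,0,0],
    [-1,0,3,0,0],
  ],
)

```text
time: 14.05
tool_pos: [0.4966, -0.086, 0.0554]
ee_rot: [-3.133, -0.001, 2.882]
wrist_force: [-3.5, -11.1, 0.4]
width: 0.0004
```

The bolt stopped with the force rising to 11 N. I'll retreat and check it.

>>> step_arm(
  series=[
    [-1,0,-10,0,0],
    [-1,0,-28,0,0],
    [-1,0,-28,-40,0],
    [-1,0,-28,-90,0],
    [-1,0,-28,-150,0],
    [-1,0,-80,-150,0],
    [-1,0,-128,-150,0],
    [-1,0,-128,-150,0],
    [-1,0,-128,-150,0],
  ],
)

```text
time: 15.18
tool_pos: [0.465, -0.2054, 0.2053]
ee_rot: [3.14, -0.0, 2.882]
wrist_force: [-0.3, -0.4, -0.8]
width: 0.0006
```

```bash
python3 - <<'E'
from bench import robot,cams,models
from h import *
import cv2
o=robot.get_obs();print(o['time'],o['tool_pos'],o['wrist_force'])
for c in("wrist","top","scene"):
    s=cams.snapshot(c);p=s['pixels'][:,:,::-1]
    cv2.imwrite(f"pics/{c}4.png",cv2.resize(p[150:320,180:440],None,fx=3,fy=3) if c!="wrist" else p)
    for l in("gate_peg","bolt_peg","cup","jar","bottle","dividers"):print(c,l,[(round(d['p'],2),np.round(d['position'],4).tolist()) for d in models.pinpoint(s,l)[:2]])
E
```

```text
15.175 [ 0.46502126 -0.20537922  0.20529559] [-0.25665857 -0.39126508 -0.84349402]
wrist gate_peg []
wrist bolt_peg [(0.67, [0.501, -0.0688, 0.0573])]
wrist cup [(0.85, [0.5567, -0.3364, -0.0009])]
wrist jar []
wrist bottle [(0.77, [0.6829, -0.1253, 0.0038])]
wrist dividers [(0.82, [0.366, -0.117, -0.0007])]
top gate_peg [(0.77, [0.4858, 0.152, 0.0599])]
top bolt_peg [(0.48, [0.5001, -0.0698, 0.0582])]
top cup [(0.92, [0.5976, -0.2226, 0.0002]), (0.68, [0.4835, 0.155, 0.0591])]
top jar [(0.65, [0.7255, 0.2477, 0.0026]), (0.35, [0.3669, -0.1155, 0.0021])]
top bottle [(0.86, [0.6773, -0.1261, 0.0001]), (0.63, [0.5023, -0.0728, 0.0608])]
top dividers [(0.7, [0.3666, -0.1143, 0.0021]), (0.69, [0.5983, -0.2198, -0.0002])]
scene gate_peg [(0.79, [0.4853, 0.155, 0.0595])]
scene bolt_peg [(0.72, [0.4987, -0.0711, 0.0603])]
scene cup [(0.87, [0.5976, -0.2221, 0.0015]), (0.8, [0.5573, -0.3388, -0.0008])]
scene jar [(0.7, [0.7266, 0.2507, 0.0043])]
scene bottle [(0.66, [0.6814, -0.1245, -0.0027]), (0.19, [0.7526, 0.064, -0.0002])]
scene dividers [(0.47, [0.3637, -0.1186, -0.0041])]
```

View pics/scene4.png

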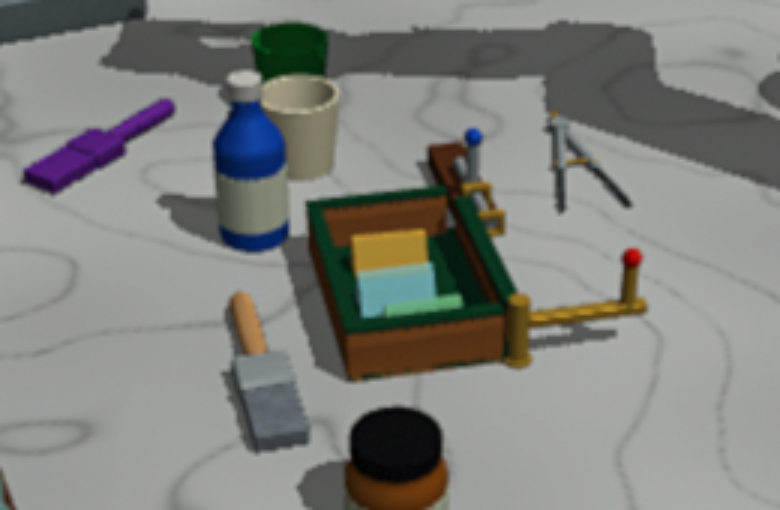

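View pics/wrist4.png

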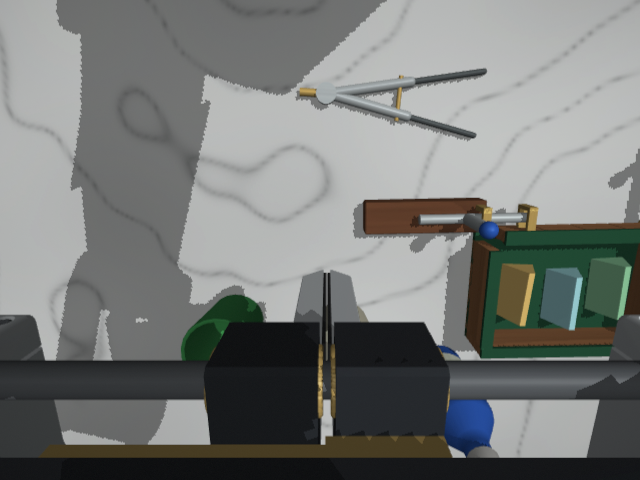

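The detections put the bolt's travel at only about 38 mm, so I need a more exact figure. I'll measure the blue ball's displacement from the fixed cameras.

```bash
cat >> h.py <<'E'
import cv2
def ball(s,px,near,z=.080):
    """world xy of blue ball (centre height z) nearest pixel `near`; px RGB"""
    h=cv2.cvtColor(px,cv2.COLOR_RGB2HSV);m=((h[...,0]>100)&(h[...,0]<130)&(h[...,1]>150)&(h[...,2]>60)).astype('uint8')
    n,_,st,ce=cv2.connectedComponentsWithStats(m)
    i=1+np.argmin(np.linalg.norm(ce[1:]-near,axis=1));c=ce[i]
    f=240/np.tan(np.radians(s['fov_y']/2))
    R=np.array(s['R']);C=-R.T@s['t'];d=R.T@np.array([(c[0]-s['cx'])/f,(c[1]-s['cy'])/f,1])
    return (C+d*(z-C[2])/d[2])[:2],c,st[i,4]
E
python3 - <<'E'
from bench import cams
from h import *
import cv2
for c,n0,n1 in(("top",(396,282),(391,270)),("scene",(334,189),(338,195))):
    s=cams.snapshot(c);p0=cv2.imread(f"pics/{c}0.png")[:,:,::-1].copy()
    a=ball(s,p0,n0);b=ball(s,s['pixels'],n1);d=b[0]-a[0]
    print(c,a,b,np.linalg.norm(d)*1000,np.degrees(np.arctan2(d[1],d[0])))
s=cams.snapshot("wrist");cv2.imwrite("pics/w5.png",cv2.resize(s['pixels'][180:270,350:560,::-1],None,fx=3.8,fy=3.8,interpolation=cv2.INTER_CUBIC))
E
```

```text
top (array([ 0.4901912, -0.1052517]), array([395.97674419, 281.58139535]), np.int32(43)) (array([ 0.49909682, -0.0680193 ]), array([377.32608696, 276.73913043]), np.int32(46)) 38.28265115116429 76.54815256193953
scene (array([ 0.48886129, -0.10854429]), array([333.75 , 188.375]), np.int32(16)) (array([ 0.49825485, -0.07149925]), array([337.3, 195.1]), np.int32(20)) 38.21746616789135 75.7713305609953
```

View pics/w5.png

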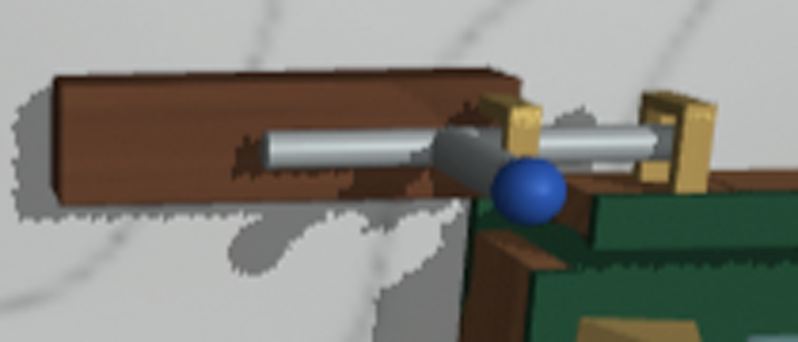

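The ball moved 38.2 mm, and both cameras agree. Either the bolt started about 6 mm forward and is now at its stop, or it caught short of home. A firmer push, still well under the force limits, will tell which.

>>> step_arm(
  series=[
    [-1,0,50,0,0],
    [-1,0,95,0,0],
    [-1,0,100,50,0],
    [-1,0,100,100,0],
    [-1,0,100,148,0],
    [-1,0,100,148,0],
    [-1,0,112,148,0],
    [-1,0,120,148,0],
    [-1,0,125,148,0],
    [-1,0,128,148,0],
    [-1,0,128,148,0],
  ],
)

```text
time: 17.75
tool_pos: [0.4986, -0.0864, 0.0602]
ee_rot: [-3.132, 0.005, 2.883]
wrist_force: [-2.7, -10.9, 4.9]
width: 0.0006
```

>>> step_arm(
  series=[
    [-1,0,2,0,0],
    [-1,0,4,0,0],
    [-1,0,4,0,0],
  ],
)

```text
time: 18.12
tool_pos: [0.4986, -0.0862, 0.0603]
ee_rot: [-3.124, 0.005, 2.882]
wrist_force: [-5.5, -19.1, 5.3]
width: 0.0006
```

>>> step_arm(
  series=[
    [-1,0,2,0,0],
    [-1,0,4,0,0],
    [-1,0,4,0,0],
  ],
)

```text
time: 18.5
tool_pos: [0.4987, -0.086, 0.0604]
ee_rot: [-3.117, 0.004, 2.881]
wrist_force: [-8.2, -27.1, 5.6]
width: 0.0004
```

It held rigidly at 28 N. I'll lift over the catch and look from straight above.

>>> step_arm(
  series=[
    [-1,0,-15,0,0],
    [-1,0,-36,0,0],
    [-1,0,-36,-40,0],
    [-1,0,-36,-90,0],
    [-1,0,-36,-120,0],
    [-1,0,20,-120,0],
    [-1,0,60,-120,0],
    [-1,0,60,-120,0],
    [-1,0,60,-120,0],
  ],
)

```text
time: 19.62
tool_pos: [0.5153, -0.0161, 0.1778]
ee_rot: [-3.141, 0.001, 2.883]
wrist_force: [-0.5, -0.3, -0.4]
width: 0.0006
```

```bash
python3 - <<'E'
from bench import cams,robot,models
from h import *
o=robot.get_obs();print(o['time'],o['tool_pos'],o['wrist_force'])
s=cams.snapshot("top")
p0=cv2.imread("pics/top0.png")[:,:,::-1].copy()
s=cams.snapshot("wrist");cv2.imwrite("pics/w6.png",s['pixels'][:,:,::-1])
np.savez("w6.npz",**{k:s[k] for k in("pixels","fov_y","cx","cy","R","t")})
s=cams.snapshot("scene");b=ball(s,s['pixels'],(338,195));print(b)
E
```

```text
19.625 [ 0.5152557  -0.01610351  0.17780825] [-0.54849079 -0.30840358 -0.41289975]
(array([ 0.49825485, -0.07149925]), array([337.3, 195.1]), np.int32(20))
```

View pics/w6.png

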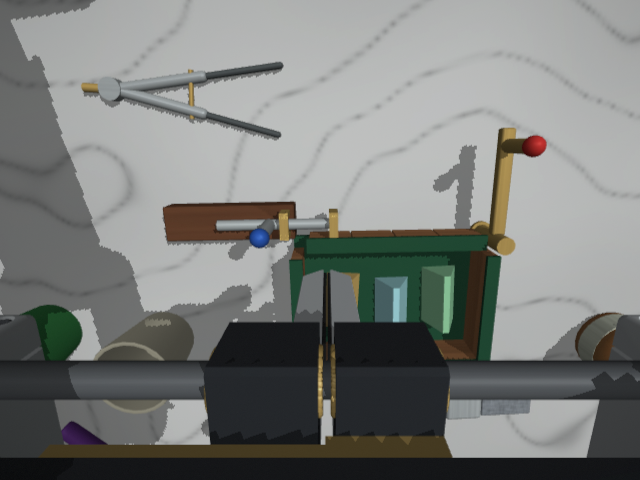

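```bash
python3 - <<'E'
import numpy as np,cv2
s=dict(np.load("w6.npz"));R=s['R'];C=-R.T@s['t'];f=240/np.tan(np.radians(float(s['fov_y'])/2))
def bp(u,v,z):
    d=R.T@np.array([(u-s['cx'])/f,(v-s['cy'])/f,1]);p=C+d*(z-C[2])/d[2]
    return p
ax=np.array([.255,.967,0])
for n,u,v,z,in(("bed L",165,222,.022),("bed R",296,222,.022),("bar L",217,225,.030),("bar R at keeper",330,223,.030),("bracket l",279,225,.042),("bracket r",288,225,.042),("keeper l",329,224,.042),("keeper r",338,224,.042),("ball",259,238,.080),("red",534,146,.080),("barrel top",506,245,.056)):
    p=bp(u,v,z);print(n,np.round(p,4),round(p@ax*1000,1))
cv2.imwrite("pics/w6c.png",cv2.resize(s['pixels'][185:265,150:360,::-1],None,fx=3.8,fy=3.8,interpolation=cv2.INTER_CUBIC))
E
```

```text
bed L [ 0.4736 -0.1653  0.022 ] -39.0
bed R [ 0.5057 -0.0444  0.022 ] 86.0
bar L [ 0.488  -0.1154  0.03  ] 12.9
bar R at keeper [ 0.5133 -0.013   0.03  ] 118.4
bracket l [ 0.5007 -0.0572  0.042 ] 72.4
bracket r [ 0.5028 -0.0494  0.042 ] 80.5
keeper l [ 0.5114 -0.0135  0.042 ] 117.3
keeper r [ 0.5134 -0.0057  0.042 ] 125.4
ball [ 0.4998 -0.0685  0.08  ] 61.2
red [0.4847 0.1518 0.08  ] 270.4
barrel top [0.5661 0.1316 0.056 ] 271.6
```

View pics/w6c.png

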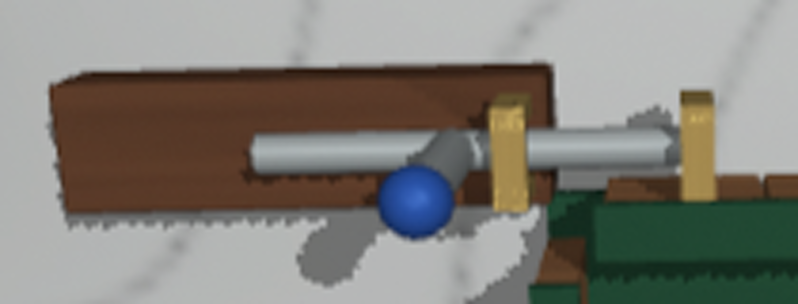

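In this picture the bolt peg is at pen y ≈ -117 and its bar tip is about at the front face of the gate's catch. The start would then have been y ≈ -155, which matches the bed's middle. So the bolt may be catching on the catch because the gate isn't quite square. I'll press the gate again, more firmly, and see whether it moves.

>>> step_arm(
  series=[
    [-1,20,55,0,0],
    [-1,40,110,0,0],
    [-1,60,160,0,0],
    [-1,71,197,0,0],
    [-1,71,197,0,0],
    [-1,71,197,50,0],
    [-1,71,197,100,0],
    [-1,71,197,124,0],
    [-1,71,197,124,0],
    [-1,71,187,124,0],
    [-1,71,180,124,0],
    [-1,71,175,124,0],
    [-1,71,172,124,0],
    [-1,71,172,124,0],
  ],
)

```text
time: 21.52
tool_pos: [0.4913, 0.1689, 0.0543]
ee_rot: [3.14, 0.002, 2.883]
wrist_force: [-0.3, 2.0, 1.6]
width: 0.0008
```

>>> step_arm(
  series=[
    [-1,0,-2,0,0],
    [-1,0,-4,0,0],
    [-1,0,-4,0,0],
  ],
)

```text
time: 21.9
tool_pos: [0.4913, 0.1688, 0.0544]
ee_rot: [3.132, 0.002, 2.884]
wrist_force: [3.1, 10.6, 0.9]
width: 0.0006
```

>>> step_arm(
  series=[
    [-1,0,-3,0,0],
    [-1,0,-6,0,0],
    [-1,0,-6,0,0],
  ],
)

```text
time: 22.28
tool_pos: [0.4913, 0.1687, 0.0547]
ee_rot: [3.12, 0.003, 2.884]
wrist_force: [7.3, 24.4, -4.7]
width: 0.0004
```

>>> step_arm(
  series=[
    [-1,0,-2,0,0],
    [-1,0,-4,0,0],
    [-1,0,-4,0,0],
  ],
)

```text
time: 22.65
tool_pos: [0.4913, 0.1687, 0.0548]
ee_rot: [3.112, 0.004, 2.885]
wrist_force: [10.3, 32.9, -9.1]
width: 0.0005
```

The gate stop is rigid: same position (0.1687–0.1689 m) at 2 N and at 33 N, so the gate is truly shut. The bolt also stopped rigidly at one position from 5 N to 28 N. That fits its end stop, with a start a few mm forward of fully back. I'll retreat and do a final check.

>>> step_arm(
  series=[
    [-1,0,15,0,0],
    [-1,0,40,0,0],
    [-1,0,40,-50,0],
    [-1,0,40,-100,0],
    [-1,0,40,-150,0],
    [-1,0,40,-150,0],
    [-1,0,40,-150,0],
    [-1,0,40,-150,0],
  ],
)

```text
time: 23.65
tool_pos: [0.4962, 0.1931, 0.201]
ee_rot: [-3.139, -0.004, 2.883]
wrist_force: [-1.2, -0.3, -0.2]
width: 0.0005
```

```bash
python3 - <<'E'
from bench import robot,cams,models
from h import *
o=robot.get_obs();print(o['time'],o['tool_pos'],o['wrist_force'])
s=cams.snapshot("top");print(ball(s,s['pixels'],(377,277)))
p0=cv2.imread("pics/top0.png")[:,:,::-1].astype(int)
for l in("gate_peg","bolt_peg","cup","jar","bottle","brush","dividers","prism_a"):print(l,[(round(d['p'],2),np.round(d['position'],3).tolist()) for d in models.pinpoint(s,l)[:3]])
s=cams.snapshot("scene");print(ball(s,s['pixels'],(337,195)))
print(robot.close_job())
E
```

```text
23.65 [0.49616548 0.19307246 0.20095442] [-1.24230335 -0.27475336 -0.15428741]
(array([ 0.49902257, -0.06816715]), array([377.4       , 276.77777778]), np.int32(45))
gate_peg []
bolt_peg [(0.82, [0.502, -0.069, 0.061])]
cup [(0.67, [0.596, -0.221, -0.002]), (0.49, [0.603, -0.022, 0.011]), (0.45, [0.679, -0.125, 0.002])]
jar [(0.7, [0.567, 0.133, -0.001]), (0.57, [0.728, 0.246, 0.002])]
bottle [(0.87, [0.679, -0.126, -0.0])]
brush [(0.86, [0.75, -0.33, 0.003]), (0.83, [0.632, 0.408, 0.0]), (0.75, [0.746, 0.061, -0.001])]
dividers [(0.97, [0.365, -0.118, 0.004])]
prism_a [(0.79, [0.602, -0.02, 0.006]), (0.75, [0.62, 0.029, 0.01]), (0.64, [0.616, 0.077, 0.009])]
(array([ 0.49861561, -0.071418  ]), array([337.19047619, 195.14285714]), np.int32(21))
the job is handed in; nothing more can be done
None
```

I pushed the gate shut by its brass arm's peg, then pushed the bolt forward until it stopped, and handed the job in at about 24 s. The gate is shut, but I can't confirm that the bolt is fully home.

- **Gate:** it sits rigidly on its stop. Its position did not change between 2 N and 33 N, and its arm lies within about 0.01 rad of the shut direction. I kept the fingers off the varnished panel.
- **Bolt:** it stopped rigidly at one position from 5 N to 28 N. Both fixed cameras measured only about 38 mm of travel, not 45 mm.
    - **If it started about 6 mm forward:** it is on its home stop. I took this as the likelier case, because the gate is hard shut and the bolt's peg had not reached the bracket.
    - **If it started fully back:** it is caught about 7 mm short at the gate's catch, just under the 40 mm needed. The close-up showed the bar's tip only about 1–4 mm into the catch. I did not draw it back to measure the full stroke.
- **Other objects:** the cup, jar, bottle, brush and dividers were found within a few millimetres of where they started. The prisms were found inside the pen; I had no starting positions for them, but the arm never reached into the pen.
- **Arm:** it ended clear of everything, about 0.2 m above the table.

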